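Gauge a grooved batten at its marked groove

TASK

Lay the grooved batten in the measuring trough with its square end up against the head block. Then take the sprung rule by its grip block, lift its hook over the batten and pull it out to the middle groove, the one with the pencilled cross beside it; drop the hook into that groove and let go, so that the rule stays hooked there and holds the batten tight against the head block. Leave the other things on the bench where they are.

Things in the scene. Friction and masses are not known exactly. Their poses are not given: they have to be found in the camera images.
- gauge: Measuring trough, fixed: grey base plate 700 x 70 x 6 thick with an aluminium lip 8 wide along each side (tops 14 above the bench); the channel between is 54 wide. x runs along the channel, the way the rule pulls out; z up. Origin on the underside, on the centre line, 150 in +x from the head block's face. The channel is open from that face (x = -150) to the plate's end (x = +170).
- head_face (a point): Centre of the upright face of the aluminium head block, at the height of the channel's floor (6 above the bench); the batten's square end belongs against it. The block is 90 long, its top 28 above the bench. Behind it stands the rule's black housing, 287 long, 50 wide, its top 90 above the bench. Axes as gauge.
- rule_mouth (a point): Where the 24 wide yellow blade leaves its housing, 43 above the bench, 90 behind head_face. The mouth is a tall slot in which the level blade can be lifted by up to 32, without tilting, against about 3 to 4 N; let go, it sinks back to its lowest place. This point does not move. Axes as gauge.
- rule_grip (a point): Point on the black grip block that stands on the blade's end: block 24 along the blade, 14 across (grip it across, from above), 36 high; this point is on its middle, 13 below its top and 23 above its foot, 67 above the bench when the blade is down. The hook is straight below it. Its x axis runs along the blade, away from the housing.
- rule_hook (a point): Lower edge of the rule's steel hook (a plate 3 thick along the blade, 22 wide, hanging 11.5 below the blade); 36.5 below rule_grip, 31 above the bench when down. Home, it is over the head block, 43 short of head_face. It pulls out up to 260; a damped spring always draws it home: 3.6 N at home, 6.2 N at 220. It must rise at least 12 to clear the top of the laid batten (40 above the bench).
- batten: Loose pale wooden batten, 300 long (x), 44 wide (y), 34 high (z), about 0.22 kg; starts on the bench beside the trough, top up. Origin at the centre of its underside. Square end at x = -150; half-lapped end at x = +150 (top 14 cut away over the last 25). Three grooves across the top, 16 wide, 14 deep, centred at x = -70, +30 (the marked one) and +95; uncut from -62 to +22.
- square_end (a point): Lower edge of the batten's square end, on its centre line; axes as batten.
- marked_groove (a point): Middle of the mouth of the marked (middle) groove, level with the batten's top; a pencilled cross lies 26 from it towards the square end. Axes as batten.
- battery: Bystander, to be left alone: black and grey battery pack, 115 x 75 x 64 high (mm); origin under it.
- glue: Bystander, to be left alone: white glue bottle, 60 diameter, 170 high (mm); origin under it.
- tin: Bystander, to be left alone: steel can, 80 diameter, 90 high (mm); origin under it.
- driver: Bystander, to be left alone: screwdriver lying flat.
- hammer: Bystander, to be left alone: hammer lying flat.
- offcut: Bystander, to be left alone: plain offcut of the same wood, 120 x 44 x 34, without grooves (mm); origin under it.
- cup: Bystander, to be left alone: steel cup, 76 diameter, 90 high (mm); origin under it.

How it is judged (in metres and radians):
On the way, in this order (a step that is already met when the one before it is completed fails the run):
1. the batten lies in the trough, let go, its square end within 15 mm of the head block, the rule's hook still behind the head block's face (x of square_end in the frame of gauge between -0.153 and -0.135 m and y of square_end in the frame of gauge between -0.009 and 0.009 m and y of batten in the frame of gauge between -0.009 and 0.009 m and z of batten in the frame of gauge below 0.009 m and angle between batten's own z axis and vertical below 0.05 rad and contact force between the fingers and batten below 0.1 N and x of rule_hook in the frame of gauge below -0.15 m), for 0.2 s.
2. the rule's hook is down in the marked groove (x of rule_hook in the frame of batten between 0.02 and 0.04 m and y of rule_hook in the frame of batten between -0.02 and 0.02 m and z of rule_hook in the frame of batten below 0.029 m), for 0.2 s.
At the end, for the whole second after the job is handed in: The batten lies flat in the trough (within 9 mm of its centre line, on its floor), at rest, its square end within 4 mm of the head block; the rule's hook is inside the marked middle groove, at least 5 mm below the batten's top (all of step 2 and x of square_end in the frame of gauge between -0.153 and -0.146 m and y of square_end in the frame of gauge between -0.009 and 0.009 m and y of batten in the frame of gauge between -0.009 and 0.009 m and z of batten in the frame of gauge below 0.009 m and angle between batten's own z axis and vertical below 0.05 rad and linear speed of batten below 0.01 m/s); the robot touches nothing.
It fails at once if a bystander is moved by more than 30 mm (distance of any of battery, glue, tin, driver, hammer, offcut, cup from where it was at the start of the episode above 0.03 m).
It also fails if it takes over 54 s, if anything falls off the work surface, if the arm or the gripper's body presses on something with over 40 N, if the wrist force passes 120 N, or if a joint passes its speed limit or range.

ROBOT

A 6-joint arm with a two-finger parallel gripper is mounted at the origin on the work surface. World frame = base frame: x ahead of the robot, y to its left, z up, the work surface at z = 0. Lengths are in m, angles in degrees, forces in N, time in s.
With the tool pointing down it reaches from about 0.325 to 0.925 m from the base axis. Payload 3.1 kg.
Tool frame: the origin (TCP) lies at the very end of the fingers, on their centre line; the grasp point (between the pads) lies manip.hold_point_z behind it (manip.hold_point_z is the distance from the TCP to the grasp point, in m); z points along the fingers, y is the line along which they close (so a half turn about z gives the same grasp; the last joint's range is limited). The gripper opens to 85 mm and grips with 20 to 120 N. Pads are 22 mm wide; open, the fingers measure 114 mm over their backs; the gripper's body (76 mm by 85 mm) begins 54 mm behind the grasp point. The pads swing forward as they close: fully open they stand 13 mm farther back than shut.
Start: joints at [60.149, 12.427, 92.441, -0, 75.132, -6.429], TCP at [0.248, 0.574, 0.231] pointing down, gripper open.
Joint ranges: [-157.48, 157.48], [-44.54, 120.13], [17.64, 146.25], [-64.5, 244.5], [7.68, 150.69], [-147.95, 147.95]. Speed limits (degrees/s): [159.86, 159.86, 180, 180, 180, 180].

INTERFACE

Orientations are given as [roll, pitch, yaw] about the fixed x, y, z axes, in that order (R = Rz(yaw) Ry(pitch) Rx(roll)).
In Python, from workcell import manip gives the robot as it stands. The module is installed in compiled form; this text tells all that it offers.
- The arm moves only by the tool play_rows, never from a script. Its argument "motion" is a list of rows, each a list of 3 entries, a list of its own where there are three numbers: the opening, from -1 (shut) to 1 (fully open), then the shift along the tool's x, y, z in units of 0.4 m (1.0 is 0.4 m), then the turn, a rotation vector about the tool's x, y, z in units of 0.08 rad (1.0 is 0.08 rad). A call has 1 to 8 rows; each row shifts and turns the commanded pose from where the row before left it, along the tool's axes as they then stand; what a row does not reach is not made up. A row lasts 1/8 s, in which the tool goes at most 62.5 mm and 10.7 degrees, less where a joint would pass 70% of its speed; a pose out of reach is approached as far as the arm can. A call with a number of a shift or a turn outside -1 to 1 is refused whole. A call with a gripper value outside its range is refused whole. The fingers move at their own pace and stop on an object; "force" is the grip in N (left out, the last holds). Time passes only in rows, so rows that do not move let the fingers close. It gives the time, the measured TCP pose, the force, the opening and the grip force at its end, in the units of the state.
- manip.read_state(): the state, without advancing time (a new reading comes with each control period).
- manip.capture(name): name is "side" or "top" or "wrist"; returns a dict with "img" (480x640x3 uint8, red, green, blue), "z_map" (480x640 float32, m along the optical axis (not along the pixel's ray), 0 where there is no reading), "intrinsics" (3x3 intrinsics, pixels), "rvec" (rotation vector, rad) and "tvec" (3), from world to camera coordinates, as OpenCV has them. Camera axes: x right, y down, z forward; pixel columns grow to the right and rows downward; lengths in m; the calibration is good to about 2 mm. The wrist camera is an equidistant fisheye: a pixel r from the principal point sees the ray r / f radians off the axis. A picture is of the moment at which its call begins.
- manip.sign_off(): hands the job in; it is judged then, once.
The state is a dict: "time": time; "joint_pos": joint angles; "dq": joint speeds; "tau": joint torques, N m; "tcp_pos": TCP position; "tcp_rot": TCP orientation; "force": force on the tool from outside, world axes, zero at the start; "moment": the same for the moment, N m; "opening": finger opening in m; "finger_force": force on a finger pad.
Only numpy, scipy, OpenCV 4.12 (cv2) and the standard library are available. Lean on these libraries where they do the work, as an engineer would, in place of code of your own. Each camera call takes 0.05 s, during which the arm holds its last target. There are 200 camera calls.

## Working session

There is one attempt and no reset: what is moved stays moved. The work goes in short steps, Python scripts to look and compute and a tool call to move; the robot and the scene stay as the last step left them, time stands still between calls to the robot, and variables do not carry over. Pictures are saved under pics/ and viewed, at most 10 in all, crops included, and the job is handed in when it is done.

Besides the shell and the picture viewer there is one more tool, called after ">>>" by a JSON object that holds its "op" and its "data". play_rows: Moves the arm, as the interface text tells. Shifts and turns lie within -1 to 1; 1 stands for 0.4 m of shift or 0.08 rad of turn. Its arguments: {"type":"object","properties":{"motion":{"type":"array","items":{"type":"array"}},"force":{"type":"number"}},"required":["motion"]}

```bash
mkdir -p pics; cat > h.py <<'E'
import numpy as np,cv2
from workcell import manip
from scipy.spatial.transform import Rotation as R
def cap(n):
    c=manip.capture(n); np.savez(n+'.npz',**c); return c
def cloud(c):
    K=c['intrinsics'];z=c['z_map'];v,u=np.mgrid[:480,:640]
    P=np.stack([(u-K[0,2])/K[0,0]*z,(v-K[1,2])/K[1,1]*z,z],-1)
    M=cv2.Rodrigues(np.array(c['rvec'],float))[0]
    W=(P-np.array(c['tvec']).ravel())@M
    W[z==0]=np.nan
    return W
def save(c,f): cv2.imwrite('pics/'+f,c['img'][:,:,::-1])
E
python3 - <<'E'
from h import *
for n in('top','side'):
    c=cap(n);save(c,n+'1.png')
    print(n,c['intrinsics'].tolist(),-cv2.Rodrigues(np.array(c['rvec'],float))[0].T@np.array(c['tvec']).ravel())
s=manip.read_state();print(s,manip.hold_point_z)
E
```

```text
top [[452.74711822690614, 0.0, 319.5620370475057], [0.0, 452.74711822690614, 242.01958544803148], [0.0, 0.0, 1.0]] [0.34808001 0.00299933 1.2252905 ]
side [[439.68608457719284, 0.0, 324.1213805908205], [0.0, 439.68608457719284, 234.09215474979467], [0.0, 0.0, 1.0]] [ 0.43408528 -0.61884941  0.80269963]
{'time': 0.1, 'joint_pos': array([ 6.01498664e+01,  1.24736404e+01,  9.25208094e+01, -1.59687454e-04,
        7.51327680e+01, -6.43053656e+00]), 'dq': array([-0.00518638, -0.02136408, -0.20765949,  0.02918725, -0.09847406,
       -0.03972415]), 'tau': array([-7.01393128e-05, -3.98077297e+01, -3.04970598e+01, -1.41378914e-04,
        4.25555903e-03, -1.33998626e-07]), 'tcp_pos': array([0.24803968, 0.57286029, 0.23007191]), 'tcp_rot': array([-1.79873565e+02, -1.40949147e-02,  1.56580429e+02]), 'force': array([ 0.28599633, -0.37775073, -0.88300787]), 'moment': array([-0.03836316, -0.0313844 ,  0.02411833]), 'finger_force': 0.0, 'opening': 0.08574755928324865} 0.0187
```

View pics/top1.png

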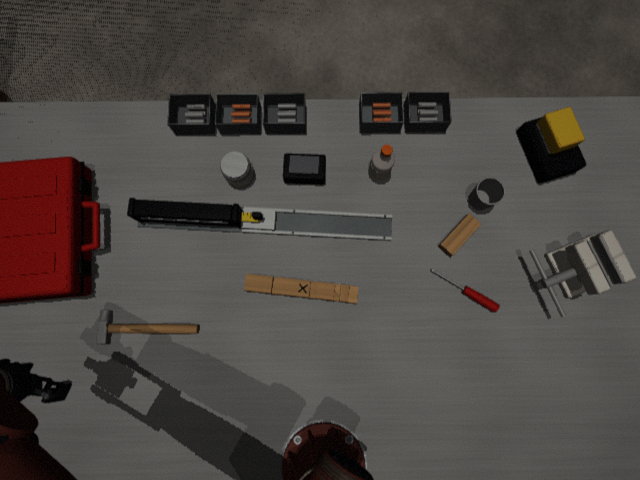

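View pics/side1.png

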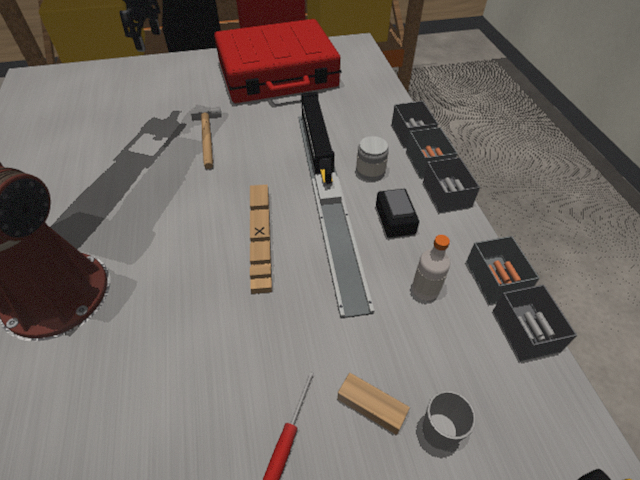

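The top view shows the batten at (245,283)-(357,295) with its square end left and the cross at (303,288). The trough runs (275,222)-(392,228), with the head block and grip at about (258,217). The side view agrees. Now I'll measure.

```bash
cat > m.py <<'E'
from h import *
import sys
def rect(P,nm):
    (c,s,a)=r=cv2.minAreaRect(P[:,:2].astype(np.float32)); b=cv2.boxPoints(r)
    print(nm,len(P),'c',np.round(c,4),'size',np.round(s,4),a,'\n',np.round(b.tolist(),4).tolist(),'z',np.round(np.percentile(P[:,2],[5,50,95]),4)); 
E
python3 - <<'E'
from m import *
T=np.load('top.npz');W=cloud(T);im=T['img'].astype(int)
def sel(u0,u1,v0,v1,z0,z1,f=lambda p:p[...,0]>=0):
    w=W[v0:v1,u0:u1];p=im[v0:v1,u0:u1]
    m=(w[...,2]>z0)&(w[...,2]<z1)&f(p); return w[m]
rect(sel(235,370,265,310,.024,.05),'batten')
rect(sel(130,243,190,235,.07,.11),'housing')
rect(sel(240,280,200,240,.06,.10),'grip')
rect(sel(240,278,200,240,.02,.034),'head')
rect(sel(276,400,200,245,.003,.022),'trough')
# side edges of full fixture >3mm
P=sel(278,388,205,245,.0105,.02);rect(P,'lips')
w=W[215:240,330];print(np.round(w,3).tolist())
print(np.round(W[222,276:400:12],3).tolist())
S=np.load('side.npz');W=cloud(S);im=S['img'].astype(int)
rect(sel(240,280,180,300,.027,.05),'batten side')
rect(sel(310,345,170,202,.021,.034),'head side')
rect(sel(310,345,150,200,.055,.085),'grip side')
rect(sel(316,376,203,318,.003,.022),'trough side')
E
python3 -c "
import cv2
t=cv2.imread('pics/top1.png');s=cv2.imread('pics/side1.png')
a=cv2.resize(t[190:310,230:400],(800,565),interpolation=2);cv2.imwrite('pics/topc.png',a)"
```

```text
batten 1499 c [0.4441 0.0547] size [0.2969 0.0443] 83.01068878173828 
 [[0.4041, -0.09], [0.448, -0.0954], [0.4841, 0.1993], [0.4402, 0.2047]] z [0.0294 0.0338 0.0377]
housing 1930 c [0.6451 0.3549] size [0.2852 0.0502] 86.16719055175781 
 [[0.6106, 0.2143], [0.6606, 0.2109], [0.6797, 0.4955], [0.6296, 0.4988]] z [0.0786 0.0858 0.0901]
grip 71 c [0.6383 0.1851] size [0.0635 0.0177] 73.2427749633789 
 [[0.6207, 0.1573], [0.6377, 0.1522], [0.656, 0.213], [0.639, 0.2181]] z [0.0636 0.0787 0.0827]
head 483 c [0.6333 0.1706] size [0.0929 0.0551] 86.37126159667969 
 [[0.6028, 0.126], [0.6578, 0.1225], [0.6637, 0.2152], [0.6087, 0.2187]] z [0.0237 0.028  0.0315]
trough 3102 c [ 0.6287 -0.047 ] size [0.3416 0.1255] 89.45558166503906 
 [[0.5643, -0.2172], [0.6898, -0.2184], [0.693, 0.1232], [0.5676, 0.1244]] z [0.0034 0.007  0.016 ]
lips 715 c [ 0.6198 -0.0324] size [0.3019 0.0715] 86.31088256835938 
 [[0.5744, -0.1807], [0.6458, -0.1853], [0.6652, 0.1159], [0.5939, 0.1205]] z [0.0109 0.0139 0.0179]
[[0.646, -0.027, 0.012], [0.646, -0.027, 0.002], [0.642, -0.027, 0.005], [0.639, -0.027, 0.006
[... 751 characters left out ...]
, 0.001]]
batten side 1589 c [0.4466 0.0654] size [0.2777 0.0442] 83.1790771484375 
 [[0.4082, -0.0698], [0.4521, -0.0751], [0.4851, 0.2006], [0.4412, 0.2059]] z [0.0303 0.0337 0.0361]
head side 479 c [0.6344 0.1738] size [0.103  0.0543] 86.5313949584961 
 [[0.6042, 0.1241], [0.6584, 0.1208], [0.6646, 0.2236], [0.6105, 0.2269]] z [0.0243 0.0277 0.0307]
grip side 298 c [0.6375 0.215 ] size [0.0467 0.1181] 12.387577056884766 
 [[0.602, 0.2677], [0.6274, 0.1524], [0.673, 0.1624], [0.6476, 0.2777]] z [0.0577 0.0717 0.0842]
trough side 3634 c [ 0.6277 -0.0361] size [0.3259 0.1347] 77.7145004272461 
 [[0.5272, -0.181], [0.6588, -0.2096], [0.7281, 0.1088], [0.5965, 0.1374]] z [0.0038 0.0066 0.015 ]
```

View pics/topc.png

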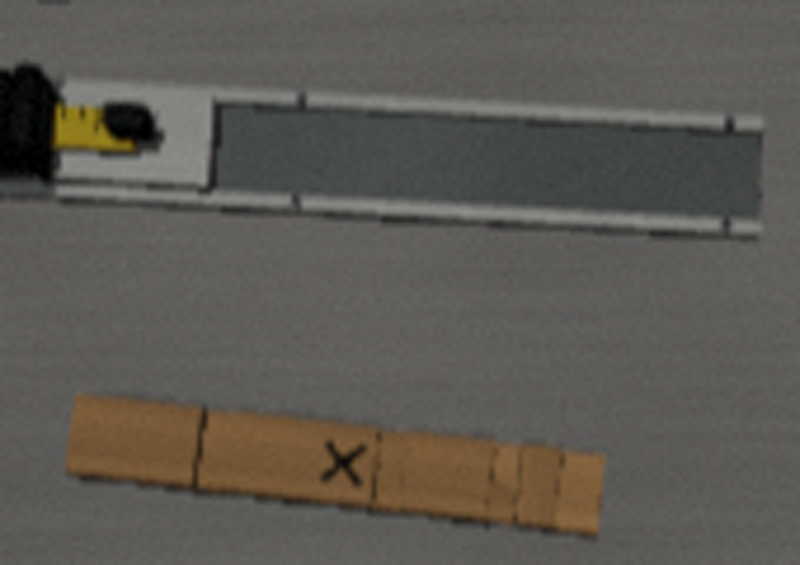

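Batten centre is about (0.4445, 0.0547) with heading -97°. The trough's heading is -93.7°, with the head face at about (0.630, 0.123). The crop shows the square end left and the cross left of the middle groove. Now a small planner that gives the row numbers.

```bash
cat > plan.py <<'E'
from h import *
def plan(target,yaw,n):
    s=manip.read_state();p=s['tcp_pos'];r=R.from_euler('xyz',s['tcp_rot'],degrees=True)
    rt=R.from_euler('xyz',[180,0,yaw],degrees=True)
    print('t',s['time'],'pos',p.round(4),s['tcp_rot'].round(2),'open',round(s['opening'],4),'F',s['force'].round(1))
    d=(np.array(target)-p)/n; rv=(r.inv()*rt).as_rotvec()
    for i in range(n):
        print((r.inv().apply(d)/.4).round(3).tolist(),(rv/n/.08).round(2).tolist())
        r=r*R.from_rotvec(rv/n)
E
python3 -c "
from plan import *
plan([.4457,.0646,.12],83,17)"
```

```text
t 0.1 pos [0.248  0.5729 0.2301] [-1.7987e+02 -1.0000e-02  1.5658e+02] open 0.0857 F [ 0.3 -0.4 -0.9]
[-0.056, -0.057, 0.016] [-0.0, 0.0, 0.94]
[-0.061, -0.053, 0.016] [-0.0, 0.0, 0.94]
[-0.064, -0.048, 0.016] [-0.0, 0.0, 0.94]
[-0.068, -0.043, 0.016] [-0.0, 0.0, 0.94]
[-0.071, -0.038, 0.016] [-0.0, 0.0, 0.94]
[-0.073, -0.032, 0.016] [-0.0, 0.0, 0.94]
[-0.076, -0.027, 0.016] [-0.0, 0.0, 0.94]
[-0.077, -0.021, 0.016] [-0.0, 0.0, 0.94]
[-0.079, -0.015, 0.016] [-0.0, 0.0, 0.94]
[-0.08, -0.009, 0.016] [-0.0, 0.0, 0.94]
[-0.08, -0.003, 0.016] [-0.0, 0.0, 0.94]
[-0.08, 0.003, 0.016] [-0.0, 0.0, 0.94]
[-0.08, 0.009, 0.016] [-0.0, 0.0, 0.94]
[-0.079, 0.015, 0.016] [-0.0, 0.0, 0.94]
[-0.077, 0.021, 0.016] [-0.0, 0.0, 0.94]
[-0.076, 0.027, 0.016] [-0.0, 0.0, 0.94]
[-0.073, 0.033, 0.016] [-0.0, 0.0, 0.94]
```

>>> {"op": "play_rows", "data": {"motion": [[1,[-0.056,-0.057,0.016],[0,0,0.94]],[1,[-0.061,-0.053,0.016],[0,0,0.94]],[1,[-0.064,-0.048,0.016],[0,0,0.94]],[1,[-0.068,-0.043,0.016],[0,0,0.94]],[1,[-0.071,-0.038,0.016],[0,0,0.94]],[1,[-0.073,-0.032,0.016],[0,0,0.94]],[1,[-0.076,-0.027,0.016],[0,0,0.94]],[1,[-0.077,-0.021,0.016],[0,0,0.94]]]}}

```text
time: 1.1
tcp_pos: [0.3412, 0.3329, 0.1794]
tcp_rot: [-180.0, 0.0, 122.0]
force: [0.4, 1.4, 0.1]
opening: 0.0852
finger_force: 0.0
```

>>> {"op": "play_rows", "data": {"motion": [[1,[-0.079,-0.015,0.016],[0,0,0.94]],[1,[-0.08,-0.009,0.016],[0,0,0.94]],[1,[-0.08,-0.003,0.016],[0,0,0.94]],[1,[-0.08,0.003,0.016],[0,0,0.94]],[1,[-0.08,0.009,0.016],[0,0,0.94]],[1,[-0.079,0.015,0.016],[0,0,0.94]],[1,[-0.077,0.021,0.016],[0,0,0.94]],[1,[-0.076,0.027,0.016],[0,0,0.94]]]}}

```text
time: 2.1
tcp_pos: [0.4348, 0.0939, 0.1283]
tcp_rot: [-180.0, -0.0, 87.5]
force: [1.3, -0.2, 0.3]
opening: 0.0855
finger_force: 0.0
```

```bash
python3 -c "
from plan import *
plan([.4457,.0646,.05],83,4)
c=cap('wrist');save(c,'w1.png')"
```

```text
t 2.1 pos [0.4348 0.0939 0.1283] [-179.96   -0.     87.5 ] open 0.0855 F [ 1.3 -0.2  0.3]
[-0.018, 0.008, 0.049] [-0.0, 0.0, 0.25]
[-0.018, 0.008, 0.049] [-0.0, 0.0, 0.25]
[-0.018, 0.008, 0.049] [-0.0, 0.0, 0.25]
[-0.017, 0.009, 0.049] [-0.0, 0.0, 0.25]
```

View pics/w1.png

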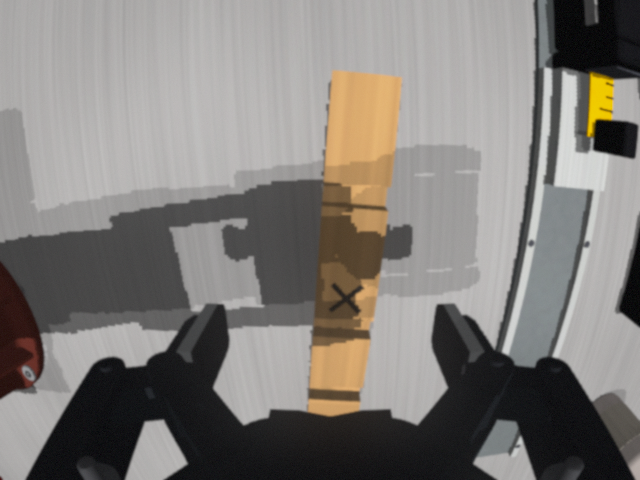

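The wrist view shows the batten between the open fingers, with the cross at (346,297). Descending to grasp.

>>> {"op": "play_rows", "data": {"motion": [[1,[-0.018,0.008,0.049],[0,0,0.25]],[1,[-0.018,0.008,0.049],[0,0,0.25]],[1,[-0.018,0.008,0.049],[0,0,0.25]],[1,[-0.018,0.008,0.049],[0,0,0.25]],[1,[0,0,0.05],[0,0,0]],[1,[0,0,0.05],[0,0,0]],[1,[0,0,0],[0,0,0]]], "force": 40}}

```text
time: 3.02
tcp_pos: [0.4434, 0.0654, 0.0088]
tcp_rot: [-179.7, 0.0, 83.1]
force: [-0.6, 0.1, 0.2]
opening: 0.0854
finger_force: 0.0
```

>>> {"op": "play_rows", "data": {"motion": [[-1,[0,0,0],[0,0,0]],[-1,[0,0,0],[0,0,0]],[-1,[0,0,0],[0,0,0]],[-1,[0,0,0],[0,0,0]],[-1,[0,0,0],[0,0,0]]]}}

```text
time: 3.65
tcp_pos: [0.4468, 0.0653, 0.0116]
tcp_rot: [179.9, -0.0, 83.1]
force: [-0.7, 0.4, 6.8]
opening: 0.0432
finger_force: 43.3
```

```bash
python3 -c "
from plan import *
plan([.4457,.0646,.008],83,1)"
```

```text
t 3.65 pos [0.4468 0.0653 0.0116] [ 1.799e+02 -2.000e-02  8.306e+01] open 0.0432 F [-0.7  0.4  6.8]
[-0.002, -0.002, 0.009] [0.02, -0.0, 0.01]
```

>>> {"op": "play_rows", "data": {"motion": [[-1,[0,0,-0.06],[0,0,0]],[-1,[0,0,-0.06],[0,0,0]],[-1,[0,0,-0.06],[0,0,0]],[-1,[0,0,-0.05],[0,0,0]]]}}

```text
time: 4.15
tcp_pos: [0.4451, 0.0652, 0.1027]
tcp_rot: [-180.0, 0.0, 83.1]
force: [0.1, 0.6, -1.8]
opening: 0.0431
finger_force: 42.3
```

```bash
python3 -c "
from plan import *
plan([.6208,-.0216,.10],86.3,8)
c=cap('side');
i=c['img'];cv2.imwrite('pics/s2.png',cv2.resize(i[120:320,160:400,::-1],(720,600),interpolation=2))"
```

```text
t 4.15 pos [0.4451 0.0652 0.1027] [-1.7996e+02  1.0000e-02  8.3060e+01] open 0.0431 F [ 0.1  0.6 -1.8]
[-0.02, 0.058, 0.001] [-0.0, 0.0, -0.09]
[-0.021, 0.058, 0.001] [-0.0, 0.0, -0.09]
[-0.021, 0.058, 0.001] [-0.0, 0.0, -0.09]
[-0.022, 0.057, 0.001] [-0.0, 0.0, -0.09]
[-0.022, 0.057, 0.001] [-0.0, 0.0, -0.09]
[-0.022, 0.057, 0.001] [-0.0, 0.0, -0.09]
[-0.023, 0.057, 0.001] [-0.0, 0.0, -0.09]
[-0.023, 0.057, 0.001] [-0.0, 0.0, -0.09]
```

View pics/s2.png

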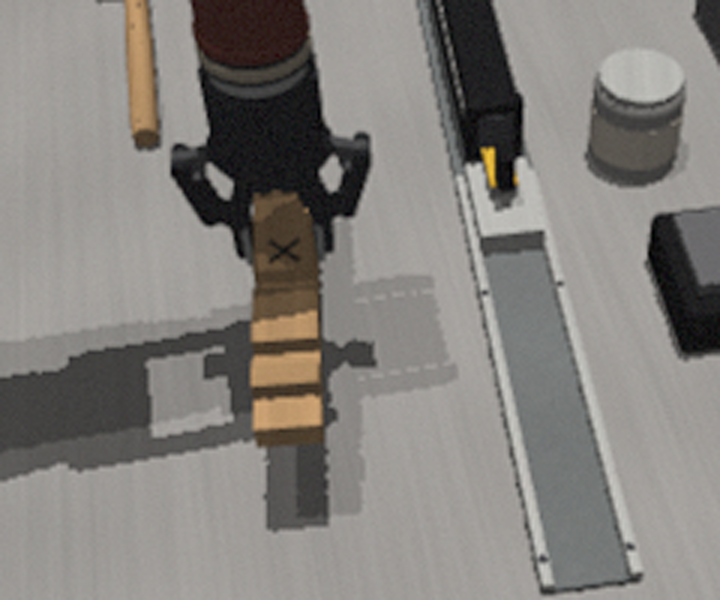

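The batten is held, with the cross at (285,250) in the crop and the right fingertip near (328,250). Checking the fingertip height against the batten bottom.

```bash
python3 -c "
from m import *
T=np.load('side.npz');W=cloud(T);im=T['img'].astype(int)
for u in (267,268,269): print(u,W[196:212,u].round(3).tolist())
for u in (241,242): print(u,W[196:212,u].round(3).tolist())
m=(im[...,0]>im[...,2]+40)&(W[...,2]>.07)&(W[...,2]<.14)&(W[...,0]>.38)&(W[...,0]<.52)&(W[...,1]<.05)
P=W[m];rect(P,'b');P=P[P[:,1]>-.06]
P=P[np.abs(P[:,2]-np.median(P[:,2]))<.008]
A=np.c_[P[:,:2]-P[:,:2].mean(0),np.ones(len(P))];print(np.linalg.lstsq(A,P[:,2],rcond=None)[0])
"
```

```text
267 [[0.472, 0.052, 0.14], [0.472, 0.051, 0.138], [0.471, 0.049, 0.136], [0.471, 0.051, 0.132], [0.471, 0.049, 0.13], [0.471, 0.051, 0.126], [0.47, 0.049, 0.125], [0.47, 0.051, 0.119], [0.47, 0.052, 0.116], [0.469, 0.051, 0.113], [0.469, 0.052, 0.11], [0.474, 0.157, -0.002], [0.474, 0.149, 0.002], [0.473, 0.145, 0.003], [0.473, 0.145, -0.001], [0.472, 0.14, 0.001]]
268 [[0.474, 0.055, 0.136], [0.474, 0.055, 0.133], [0.474, 0.054, 0.131], [0.473, 0.054, 0.128], [0.473, 0.054, 0.125], [0.473, 0.055, 0.121], [0.473, 0.054, 0.119], [0.472, 0.053, 0.117], [0.472, 0.052, 0.115], [0.472, 0.052, 0.112], [0.471, 0.049, 0.112], [0.477, 0.154, 0.0], [0.476, 0.149, 0.002], [0.476, 0.149, -0.002], [0.475, 0.145, -0.001], [0.475, 0.141, -0.001]]
269 [[0.476, 0.055, 0.136], [0.476, 0.054, 0.134], [0.476, 0.054, 0.131], [0.475, 0.054, 0.128], [0.475, 0.055, 0.124], [0.475, 0.054, 0.122], [0.475, 0.053, 0.119], [0.475, 0.055, 0.115], [0.474, 0.054, 0.113], [0.48, 0.159, 0.001], [0.48, 0.155, 0.002], [0.479, 0.154, -0.001], [0.479, 0.151, -0.001], [0.478, 0.149, -0.003], [0.478, 0.143, -0.0], [0.477, 
[... 266 characters left out ...]
1], [0.411, 0.167, 0.002], [0.41, 0.163, 0.002], [0.41, 0.16, 0.002], [0.41, 0.161, -0.003], [0.409, 0.154, 0.001]]
242 [[0.42, 0.06, 0.143], [0.42, 0.058, 0.142], [0.42, 0.058, 0.139], [0.419, 0.058, 0.136], [0.419, 0.058, 0.133], [0.418, 0.056, 0.132], [0.418, 0.056, 0.129], [0.418, 0.056, 0.126], [0.417, 0.058, 0.122], [0.417, 0.057, 0.119], [0.416, 0.058, 0.115], [0.413, 0.169, -0.001], [0.413, 0.163, 0.002], [0.412, 0.163, -0.002], [0.412, 0.157, 0.0], [0.412, 0.155, -0.001]]
b 803 c [ 0.4347 -0.0247] size [0.1446 0.0436] 83.46394348144531 
 [[0.4049, -0.094], [0.4482, -0.099], [0.4646, 0.0447], [0.4213, 0.0496]] z [0.1099 0.1242 0.127 ]
[-6.39038668e-03  1.86851806e-05  1.25109623e-01]
```

>>> {"op": "play_rows", "data": {"motion": [[-1,[-0.02,0.058,0],[0,0,-0.09]],[-1,[-0.021,0.058,0],[0,0,-0.09]],[-1,[-0.021,0.058,0],[0,0,-0.09]],[-1,[-0.022,0.057,0],[0,0,-0.09]],[-1,[-0.022,0.057,0],[0,0,-0.09]],[-1,[-0.022,0.057,0],[0,0,-0.09]],[-1,[-0.023,0.057,0],[0,0,-0.09]],[-1,[-0.023,0.057,0],[0,0,-0.09]]]}}

```text
time: 5.2
tcp_pos: [0.6214, -0.0219, 0.1006]
tcp_rot: [-179.9, -0.0, 86.4]
force: [-0.1, 0.5, -3.3]
opening: 0.0431
finger_force: 42.3
```

```bash
python3 -c "
from m import *
from plan import plan
plan([.6208,-.0216,.03],86.3,1)
c=cap('side');save(c,'s3.png');W=cloud(c);im=c['img'].astype(int)
m=(im[...,0]>im[...,2]+40)&(W[...,2]>.11)&(W[...,2]<.14)&(W[...,0]>.56)&(W[...,0]<.68)&(W[...,1]<.14)&(W[...,1]>-.21)
rect(W[m],'b')
c=cap('wrist');save(c,'w3.png')
"
```

```text
t 5.2 pos [ 0.6214 -0.0219  0.1006] [-1.7986e+02 -1.0000e-02  8.6360e+01] open 0.0431 F [-0.1  0.5 -3.3]
[0.001, -0.001, 0.177] [-0.03, -0.0, 0.01]
b 747 c [ 0.6209 -0.0331] size [0.3005 0.044 ] 86.32997131347656 
 [[0.5893, -0.1816], [0.6332, -0.1845], [0.6524, 0.1154], [0.6085, 0.1182]] z [0.1106 0.1227 0.1248]
```

View pics/w3.png

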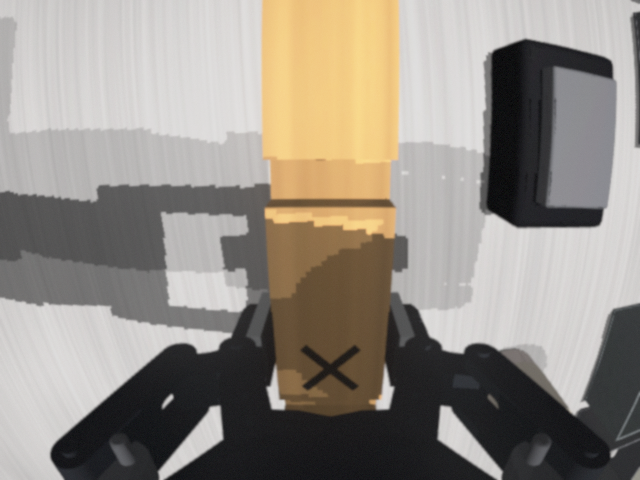

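The wrist view shows the batten square in the fingers, cross at (330,368). The measurement puts it within 1 mm of the trough's line. Lowering and releasing.

>>> {"op": "play_rows", "data": {"motion": [[-1,[0,-0.002,0.048],[0,0,0]],[-1,[0,0,0.048],[0,0,0]],[-1,[0,0,0.048],[0,0,0]],[-1,[0,0,0.048],[0,0,0]],[-1,[0,0,0.009],[0,0,0]],[-1,[0,0,0.009],[0,0,0]],[-1,[0,0,0],[0,0,0]],[-1,[0,0,0],[0,0,0]]]}}

```text
time: 6.3
tcp_pos: [0.6218, -0.0217, 0.0194]
tcp_rot: [179.9, 0.0, 86.4]
force: [-0.8, 0.5, -2.0]
opening: 0.0436
finger_force: 42.2
```

>>> {"op": "play_rows", "data": {"motion": [[1,[0,0,0],[0,0,0]],[1,[0,0,0],[0,0,0]],[1,[0,0,0],[0,0,0]],[1,[0,0,0],[0,0,0]],[1,[0,0,-0.06],[0,0,0]],[1,[0,0,-0.09],[0,0,0]],[1,[0,0,-0.09],[0,0,0]],[1,[0,0,-0.09],[0,0,0]]]}}

```text
time: 7.3
tcp_pos: [0.6208, -0.0216, 0.1516]
tcp_rot: [-180.0, -0.0, 86.4]
force: [0.4, 0.5, 0.0]
opening: 0.0852
finger_force: 0.0
```

```bash
python3 -c "
from m import *
from plan import plan
plan([.6208,-.0216,.15],86.3,1)
c=cap('side');W=cloud(c);im=c['img'].astype(int)
m=(im[...,0]>im[...,2]+30)&(W[...,2]>.033)&(W[...,2]<.047)&(W[...,0]>.56)&(W[...,0]<.68)&(W[...,1]<.14)&(W[...,1]>-.21)
rect(W[m],'b')
i=c['img'];cv2.imwrite('pics/s4.png',cv2.resize(i[120:320,260:420,::-1],(480,600),interpolation=2))
c=cap('wrist');save(c,'w4.png')
"
```

```text
t 7.3 pos [ 0.6208 -0.0216  0.1516] [-179.99   -0.     86.36] open 0.0852 F [0.4 0.5 0. ]
[-0.0, -0.0, 0.004] [-0.0, -0.0, 0.01]
b 1336 c [ 0.6223 -0.0204] size [0.2789 0.0447] 86.51879119873047 
 [[0.5916, -0.1582], [0.6362, -0.1609], [0.6531, 0.1175], [0.6085, 0.1202]] z [0.0375 0.0399 0.0421]
```

View pics/w4.png

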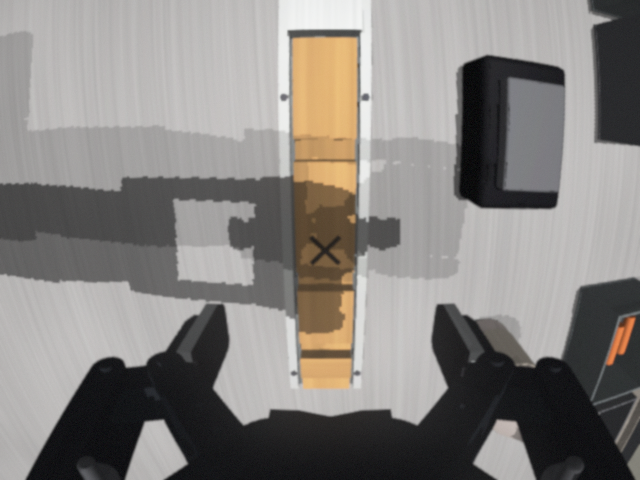

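The wrist view shows the batten seated in the channel, cross at (325,250), with the far gap to the head block just visible at row 33. Next, the grip block.

```bash
python3 -c "
from m import *
from plan import plan
for n in ('side','top'):
    if n=='top':
        c=np.load('top.npz')
    else: c=np.load('side.npz')
    W=cloud(c);
    m=(W[...,2]>.062)&(W[...,2]<.09)&(W[...,0]>.6)&(W[...,0]<.67)&(W[...,1]<.195)&(W[...,1]>.13)
    P=W[m];rect(P,n);P=P[P[:,2]>.075];rect(P,n+' top')
plan([.633,.166,.125],86.3,8)
"
```

```text
side 3 c [0.6326 0.1662] size [0.0017 0.0224] 28.424734115600586 
 [[0.6265, 0.1757], [0.6372, 0.156], [0.6387, 0.1568], [0.628, 0.1765]] z [0.0647 0.0706 0.0715]Traceback (most recent call last):
  File "<string>", line 10, in <module>
    P=W[m];rect(P,n);P=P[P[:,2]>.075];rect(P,n+' top')
                                      ~~~~^^^^^^^^^^^^
  File "m.py", line 5, in rect
    print(nm,len(P),'c',np.round(c,4),'size',np.round(s,4),a,'\n',np.round(b.tolist(),4).tolist(),'z',np.round(np.percentile(P[:,2],[5,50,95]),4));
                                                                                                               ~~~~~~~~~~~~~^^^^^^^^^^^^^^^^^^
    return _quantile_unchecked(
        a, q, axis, out, overwrite_input, method, keepdims, weights)
    return _ureduce(a,
                    func=_quantile_ureduce_func,
    ...<5 lines>...
                    overwrite_input=overwrite_input,
                    method=method)
    r = func(a, **kwargs)
    result = _quantile(arr,
                       quantiles=q,
    ...<2 lines>...
                       out=out,
                       weights=wgt)
    slices_having_nans = np.isnan(arr[-1, ...])
                                  ~~~^^^^^^^^^
IndexError: index -1 is out of bounds for axis 0 with size 0
```

```bash
python3 -c "
from m import *
from plan import plan
W=cloud(np.load('top.npz'))
for z in(.055,.074):
    m=(W[...,2]>z)&(W[...,2]<.09)&(W[...,0]>.6)&(W[...,0]<.67)&(W[...,1]<.19)&(W[...,1]>.13)
    rect(W[m],'top')
plan([.633,.166,.125],86.3,8)
"
```

```text
top 74 c [0.6329 0.1671] size [0.0158 0.0227] 1.369020938873291 
 [[0.6247, 0.1783], [0.6253, 0.1556], [0.6411, 0.156], [0.6406, 0.1787]] z [0.0575 0.0786 0.0827]
top 53 c [0.6335 0.1674] size [0.0218 0.0149] 89.0018539428711 
 [[0.6259, 0.1566], [0.6408, 0.1564], [0.6412, 0.1781], [0.6263, 0.1784]] z [0.076  0.0802 0.083 ]
t 7.4 pos [ 0.6249 -0.0221  0.1564] [1.7939e+02 5.0000e-02 8.6360e+01] open 0.0854 F [1.  0.3 0.7]
[0.059, -0.001, 0.01] [0.02, 0.0, 0.0]
[0.059, -0.001, 0.01] [0.02, 0.0, 0.0]
[0.059, -0.001, 0.01] [0.02, 0.0, 0.0]
[0.059, -0.001, 0.01] [0.02, 0.0, 0.0]
[0.059, -0.001, 0.01] [0.02, 0.0, 0.0]
[0.059, -0.001, 0.01] [0.02, 0.0, 0.0]
[0.059, -0.001, 0.01] [0.02, 0.0, 0.0]
[0.059, -0.001, 0.01] [0.02, 0.0, 0.0]
```

>>> {"op": "play_rows", "data": {"motion": [[1,[0.059,0,0.011],[0,0,0]],[1,[0.059,0,0.011],[0,0,0]],[1,[0.059,0,0.011],[0,0,0]],[1,[0.059,0,0.011],[0,0,0]],[1,[0.059,0,0.011],[0,0,0]],[1,[0.059,0,0.011],[0,0,0]],[1,[0.059,0,0.011],[0,0,0]],[1,[0.059,0,0.011],[0,0,0]]]}}

```text
time: 8.4
tcp_pos: [0.6331, 0.1684, 0.1149]
tcp_rot: [180.0, 0.0, 86.4]
force: [-0.0, 0.7, -0.7]
opening: 0.0854
finger_force: 0.0
```

>>> {"op": "play_rows", "data": {"motion": [[1,[0,0,0],[0,0,0]],[1,[0,0,0],[0,0,0]]]}}

```text
time: 8.65
tcp_pos: [0.633, 0.1668, 0.1153]
tcp_rot: [180.0, 0.0, 86.4]
force: [0.5, 0.2, 0.7]
opening: 0.0852
finger_force: 0.0
```

>>> {"op": "play_rows", "data": {"motion": [[1,[0,0,0.04],[0,0,0]],[1,[0,0,0.04],[0,0,0]],[1,[0,0,0.04],[0,0,0]],[1,[0,0,0.037],[0,0,0]],[-1,[0,0,0],[0,0,0]],[-1,[0,0,0],[0,0,0]],[-1,[0,0,0],[0,0,0]],[-1,[0,0,0],[0,0,0]]], "force": 50}}

```text
time: 9.65
tcp_pos: [0.6338, 0.1669, 0.0535]
tcp_rot: [179.9, -0.0, 86.4]
force: [1.4, -2.0, 2.2]
opening: 0.0133
finger_force: 53.7
```

>>> {"op": "play_rows", "data": {"motion": [[-1,[0,0,0],[0,0,0]],[-1,[0,0,0],[0,0,0]],[-1,[0,0,0],[0,0,0]]]}}

```text
time: 10.02
tcp_pos: [0.6338, 0.1669, 0.0534]
tcp_rot: [179.9, -0.0, 86.3]
force: [-0.0, -0.4, 3.3]
opening: 0.0131
finger_force: 52.6
```

>>> {"op": "play_rows", "data": {"motion": [[-1,[0,0,-0.02],[0,0,0]],[-1,[0,0,-0.02],[0,0,0]],[-1,[0,0,-0.018],[0,0,0]],[-1,[0,0,0],[0,0,0]]]}}

```text
time: 10.52
tcp_pos: [0.6337, 0.167, 0.0765]
tcp_rot: [179.9, -0.0, 86.4]
force: [4.4, 1.4, -3.4]
opening: 0.0129
finger_force: 51.7
```

>>> {"op": "play_rows", "data": {"motion": [[-1,[-0.05,0,0],[0,0,0]],[-1,[-0.07,0,0],[0,0,0]],[-1,[-0.08,0,0],[0,0,0]],[-1,[-0.08,0,0],[0,0,0]],[-1,[-0.08,0,0],[0,0,0]],[-1,[-0.08,0,0],[0,0,0]],[-1,[-0.07,0,0],[0,0,0]],[-1,[-0.05,0,0],[0,0,0]]]}}

```text
time: 11.52
tcp_pos: [0.6175, -0.0551, 0.0747]
tcp_rot: [-179.8, -0.3, 86.2]
force: [3.9, 6.7, -4.3]
opening: 0.0126
finger_force: 51.7
```

>>> {"op": "play_rows", "data": {"motion": [[-1,[-0.013,0,0],[0,0,0]],[-1,[0,0,0],[0,0,0]],[-1,[0,0,0],[0,0,0]]]}}

```text
time: 11.9
tcp_pos: [0.6173, -0.0594, 0.0747]
tcp_rot: [-179.8, -0.2, 86.3]
force: [4.0, 6.4, -2.1]
opening: 0.0131
finger_force: 51.7
```

```bash
python3 -c "
from m import *
from plan import plan
plan([.6208,-.062,.075],86.3,1)
c=cap('side');W=cloud(c);im=c['img'].astype(int)
m=(im[...,0]>im[...,2]+30)&(W[...,2]>.033)&(W[...,2]<.047)&(W[...,0]>.56)&(W[...,0]<.68)&(W[...,1]<.14)&(W[...,1]>-.21)
rect(W[m],'b')
i=c['img'];cv2.imwrite('pics/s5.png',cv2.resize(i[150:310,290:410,::-1],(450,600),interpolation=2))
"
```

```text
t 11.9 pos [ 0.6173 -0.0594  0.0747] [-179.85   -0.25   86.28] open 0.0131 F [ 4.   6.4 -2.1]
[-0.006, 0.009, -0.001] [-0.03, -0.05, -0.0]
b 686 c [ 0.6225 -0.0207] size [0.2753 0.0449] 86.4293441772461 
 [[0.5915, -0.1567], [0.6363, -0.1595], [0.6534, 0.1153], [0.6086, 0.1181]] z [0.0372 0.0399 0.0422]
```

View pics/s5.png

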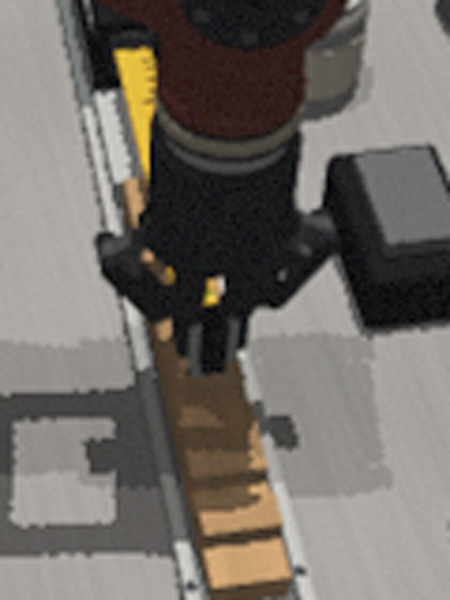

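The crop shows the blade pulled out over the batten with the grip in the fingers at (205,350). The end grooves are at rows 480-540. I'll locate the grooves along the batten from depth.

```bash
python3 -c "
from m import *
e=np.array([-.0645,-.998]);n=np.array([.998,-.0645]);o=np.array([.6302,.1233])
c=np.load('side.npz');W=cloud(c);d=W[...,:2]-o;s=d@e;t=d@n;im=c['img'].astype(int)
m=(abs(t)<.016)&(W[...,2]>.008)&(W[...,2]<.05)&(s>.0)&(s<.32)
for a in np.arange(.13,.32,.004):
    k=m&(s>=a)&(s<a+.004)
    if k.sum(): print(round(a,3),k.sum(),W[k][:,2].mean().round(4),W[k][:,2].min().round(3),im[k].mean().round(0))
"
```

```text
0.13 4 0.0401 0.039 127.0
0.134 1 0.0404 0.04 118.0
0.138 2 0.0397 0.039 74.0
0.142 1 0.0365 0.036 60.0
0.146 4 0.0398 0.037 57.0
0.15 1 0.0424 0.042 57.0
0.154 2 0.04 0.039 62.0
0.158 5 0.0411 0.04 72.0
0.162 5 0.0405 0.04 73.0
0.166 7 0.0399 0.037 64.0
0.17 6 0.0398 0.037 64.0
0.174 32 0.0355 0.025 62.0
0.178 58 0.033 0.024 61.0
0.182 17 0.0265 0.025 67.0
0.19 1 0.0365 0.036 66.0
0.194 18 0.0399 0.037 71.0
0.198 22 0.0398 0.038 72.0
0.202 20 0.0404 0.039 74.0
0.206 26 0.0394 0.036 71.0
0.21 20 0.0398 0.037 64.0
0.214 23 0.0397 0.036 63.0
0.218 21 0.04 0.038 63.0
0.222 22 0.0401 0.038 65.0
0.226 28 0.0399 0.037 77.0
0.23 19 0.0402 0.037 85.0
0.234 25 0.0399 0.037 88.0
0.238 30 0.0386 0.025 85.0
0.242 75 0.0322 0.023 70.0
0.246 19 0.0265 0.025 97.0
0.25 7 0.027 0.026 96.0
0.258 15 0.04 0.039 88.0
0.262 22 0.0402 0.037 92.0
0.266 30 0.04 0.038 135.0
0.27 23 0.0395 0.037 151.0
0.274 28 0.0399 0.037 150.0
0.278 56 0.0359 0.024 89.0
0.282 49 0.029 0.024 124.0
0.286 24 0.0257 0.024 162.0
0.29 27 0.0263 0.024 162.0
0.294 22 0.0259 0.024 161.0
0.298 30 0.0258 0.023 163.0
0.302 43 0.0226 0.009 119.0
0.306 54 0.0178 0.008 69.0
0.31 3 0.0094 0.009 128.0
0.314 1 0.0086 0.009 126.0
0.318 1 0.0088 0.009 79.0
```

The marked groove's centre is at about s=0.185 from the face and the hook is at about 0.184. Nudging out 1 mm and lowering.

>>> {"op": "play_rows", "data": {"motion": [[-1,[-0.003,0.001,0],[0,0,0]],[-1,[0,0,0.012],[0,0,0]],[-1,[0,0,0.012],[0,0,0]],[-1,[0,0,0.012],[0,0,0]],[-1,[0,0,0.012],[0,0,0]],[-1,[0,0,0.006],[0,0,0]],[-1,[0,0,0],[0,0,0]],[-1,[0,0,0],[0,0,0]]]}}

```text
time: 12.95
tcp_pos: [0.6177, -0.0603, 0.0534]
tcp_rot: [-179.8, -0.3, 86.3]
force: [2.4, 5.6, -1.1]
opening: 0.0134
finger_force: 51.9
```

>>> {"op": "play_rows", "data": {"motion": [[-1,[0.008,0,0],[0,0,0]],[-1,[0.008,0,0],[0,0,0]],[-1,[0.008,0,0],[0,0,0]],[-1,[0,0,0],[0,0,0]],[1,[0,0,0],[0,0,0]],[1,[0,0,0],[0,0,0]],[1,[0,0,0],[0,0,0]],[1,[0,0,0],[0,0,0]]]}}

```text
time: 13.95
tcp_pos: [0.6192, -0.0538, 0.0541]
tcp_rot: [-180.0, 0.0, 86.3]
force: [1.1, -0.4, -0.1]
opening: 0.0839
finger_force: 0.0
```

>>> {"op": "play_rows", "data": {"motion": [[1,[0,0,-0.06],[0,0,0]],[1,[0,0,-0.09],[0,0,0]],[1,[0,0,-0.09],[0,0,0]],[1,[0,0,-0.09],[0,0,0]],[1,[-0.1,0,-0.09],[0,0,0]],[1,[-0.1,0,-0.05],[0,0,0]],[1,[0,0,0],[0,0,0]],[1,[0,0,0],[0,0,0]]]}}

```text
time: 14.95
tcp_pos: [0.6138, -0.1331, 0.2415]
tcp_rot: [-179.9, -0.1, 86.3]
force: [-0.1, -0.2, 0.7]
opening: 0.0855
finger_force: 0.0
```

```bash
python3 -c "
from m import *
from plan import plan
e=np.array([-.0645,-.998]);n=np.array([.998,-.0645]);o=np.array([.6302,.1233])
c=cap('side');W=cloud(c);d=W[...,:2]-o;s=d@e;t=d@n;im=c['img'].astype(int)
m=(abs(t)<.016)&(W[...,2]>.008)&(W[...,2]<.05)&(s>.0)&(s<.32)
for a in np.arange(.222,.32,.004):
    k=m&(s>=a)&(s<a+.004)
    if k.sum(): print(round(a,3),k.sum(),W[k][:,2].mean().round(4))
g=(abs(t)<.02)&(W[...,2]>.05)&(W[...,2]<.09)&(s>.1)&(s<.25)
print('grip s',np.percentile(s[g],[2,50,98]),'zmax',np.percentile(W[g][:,2],98))
i=c['img'];cv2.imwrite('pics/s6.png',cv2.resize(i[150:310,290:410,::-1],(450,600),interpolation=2))
print(manip.read_state()['time'])"
```

```text
0.222 23 0.0397
0.226 23 0.04
0.23 38 0.0364
0.234 67 0.0317
0.238 15 0.0265
0.242 1 0.0286
0.246 3 0.0387
0.25 16 0.0394
0.254 32 0.0397
0.258 21 0.0397
0.262 28 0.04
0.266 23 0.04
0.27 80 0.0331
0.274 23 0.0257
0.278 27 0.0261
0.282 26 0.0257
0.286 25 0.0259
0.29 29 0.0254
0.294 71 0.0195
0.298 16 0.0152
0.302 4 0.0089
0.31 2 0.0083
0.314 1 0.0087
grip s [0.16050678 0.17911045 0.18473536] zmax 0.08233862284991486
15.0
```

View pics/s6.png

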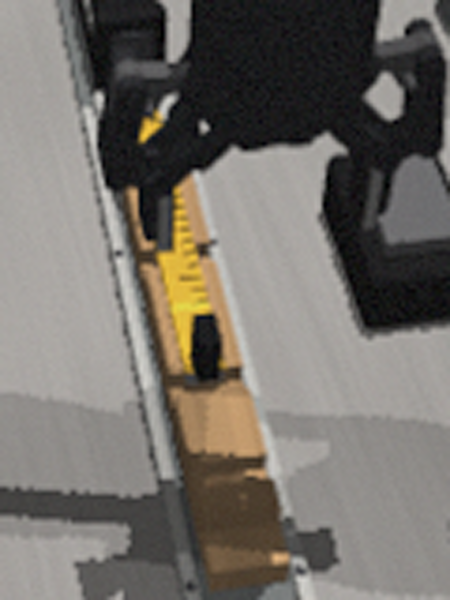

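The picture shows the grip block standing at the middle groove (205,345 to the groove at row 378), with the blade down. The batten has moved about 8 mm up to the head block and the gripper is clear.

```bash
python3 -c "
from workcell import manip
print(manip.sign_off())"
```

```text
the job is handed in; nothing more can be done
None
```

The batten is laid in the trough with the rule's hook down in the marked groove, holding it against the head block. I handed the job in at about 15 s on the robot's clock, and sign-off gave no verdict.

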